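Fit the filter plate and hold the test box shutter half open

TASK

Take the plate with the upright grip tab out of the wooden rack, lower it (do not drop it) into the slot in the top of the grey sensor test box until it is fully home, and let go of it. Only then slide the box's sprung shutter by its knob to half open, the pointer at the long middle mark, and finish while still holding it there against its spring. Leave the tabless plate, the tin and the caliper where they are.

Things in the scene. Friction and masses are not known exactly. Their poses are not given: they have to be found in the camera images.
- box: grey sheet-steel test box, fixed, 130 (its x) x 170 (its y) x 85 mm high; origin at the centre of its underside, z up. Plate slot in its flat top; the shutter runs on its +x face (away from the robot at yaw 0). Beside the shutter a thin scale on the top has 5 ticks 15 mm apart: first closed, long middle one half open, last fully open.
- slot_mouth (a point): centre of the slot's mouth, level with the box's top (85 mm up), at x -30, y -35 mm of the box. The slot is 11 mm (box x) by 74 mm (box y), 70 mm deep with a flat floor 15 mm above the bench; its rim is chamfered 3 mm. The plate may go in either way round.
- shutter (a joint): opening of the shutter in m: 0 closed (start), 0.060 fully open at its stop, 0.030 half open. It slides along the box's +y. A spring pulls it shut: about 4.5 N when closed, rising evenly to 9 N at half and 13.5 N fully open; let go, it shuts.
- knob (a point): centre of the shutter's black knob, an upright block 26 (box x) x 14 (box y) x 34 mm high on the shutter's upper edge, 107 mm above the bench (its foot at 90 mm), free on all sides; closed it lies at x 71, y -35 mm of the box. A small steel pointer at its foot reaches towards the scale. Axes as the box's.
- half_mark (a point): middle of the long tick of the scale, on the box's top; the knob is at half travel when it has the same y as this mark in the box's frame (y -5 mm).
- rack: wooden block, fixed, 150 (its x) x 110 (its y) x 40 mm high, origin at the centre of its underside; two slots across it, each 11 x 74 mm, 30 mm deep (floor 10 mm above the bench), at x -35 and +35 mm. One holds the plate, the other the tabless plate, which is which varies.
- plate_mid (a point): centre of the plate to fit, 57 mm above its underside: aluminium, 8 thick (its x) x 70 wide (y) x 80 mm high, round glass window; on the middle of its top edge a grey grip tab 12 (x) x 30 (y) x 34 mm high, centred 40 mm above this point. Upright in the rack, z up; about 0.12 kg. Fully home this point is 72 mm above the bench and 10 mm of the plate, and the tab, stand out of the box.
- blank_mid (a point): centre of the tabless plate (a bystander): same aluminium plate 8 x 70 x 80 mm, no window and no tab, upright in the other slot of the rack, its top 90 mm above the bench.
- tin: closed tin, 70 mm across, 80 mm high, upright on the bench; origin at the centre of its underside. Bystander.
- caliper: steel caliper lying flat on the bench, 200 mm long (its x), 8 mm thick; origin under the middle of its beam. Bystander.
Things that resemble listed ones, but are neither listed nor needed, are in the scene too. What is meant by the box is not blue, orange or turquoise, and is the larger of those in its own colour.

How it is judged:
On the way, in this order (a step that is already met when the one before it is completed fails the run):
1. the plate is fully home in the box's slot and let go, the shutter still shut (z of plate_mid in the frame of box below 0.077 m and horizontal distance between plate_mid and slot_mouth below 0.006 m and angle between plate_mid's own z axis and vertical below 0.1 rad and contact force between the fingers and plate below 0.1 N and value of joint shutter below 0.012 m), for 0.2 s.
2. the fingers hold the shutter half open (value of joint shutter between 0.024 and 0.036 m and contact force between the fingers and shutter above 3 N), for 0.5 s.
At the end, for the whole second after the job is handed in: The plate stands in the box's slot, within 5 mm of its floor and upright, not touched by the fingers; the shutter is at 24 to 36 mm of its 60 mm, at rest, with the fingers bearing on it with more than 3 N (all of step 2 and z of plate_mid in the frame of box below 0.077 m and horizontal distance between plate_mid and slot_mouth below 0.006 m and angle between plate_mid's own z axis and vertical below 0.1 rad and contact force between the fingers and plate below 0.1 N and velocity of joint shutter between -0.01 and 0.01 m/s); the arm keeps its last pose, push and grip.
It fails at once if the shutter is opened (over 12 mm) before the plate is in the slot (value of joint shutter above 0.012 m and not (z of plate_mid in the frame of box below 0.085 m and horizontal distance between plate_mid and slot_mouth below 0.015 m)).
It fails at once if the plate is dropped (falls freely at over 0.5 m/s) (linear speed of plate above 0.5 m/s and contact force between the fingers and plate below 0.1 N).
It fails at once if the tabless plate, tin or caliper is moved more than 25 mm (distance of any of blank_mid, tin, caliper from where it was at the start of the episode above 0.025 m).
It also fails if it takes over 64 s, if anything falls off the work surface, if the arm or the gripper's body presses on something with over 40 N, if the wrist force passes 120 N, or if a joint passes its speed limit or range.

ROBOT

A 6-joint arm with a two-finger parallel gripper is mounted at the origin on the work surface. World frame = base frame: x ahead of the robot, y to its left, z up, the work surface at z = 0. Lengths are in m, angles in rad, forces in N, time in s.
With the tool pointing down it reaches from about 0.35 to 0.85 m from the base axis. Payload 8.1 kg.
Tool frame: the origin (TCP) lies at the very end of the fingers, on their centre line; the grasp point (between the pads) lies 19 mm behind it (bot.grasp_offset is the distance from the TCP to the grasp point, in m); z points along the fingers, y is the line along which they close (so a half turn about z gives the same grasp; the last joint's range is limited). The gripper opens to 93 mm and grips with 3 to 60 N. Pads are 15 mm wide; open, the fingers measure 128 mm over their backs; the gripper's body (75 mm by 188 mm) begins 65 mm behind the grasp point.
Start: joints at [-1.386, 0.13, 1.488, -0, 1.523, -0.085], TCP at [0.16, -0.578, 0.219] pointing down, gripper open.
Joint ranges: [-2.96, 2.96], [-0.89, 2.26], [0.02, 2.5], [-1.34, 4.48], [0, 2.73], [-2.66, 2.66]. Speed limits (rad/s): [2.39, 2.39, 2.79, 3.14, 3.14, 3.14].

INTERFACE

Orientations are given as a unit quaternion [x, y, z, w].
In Python, from station import bot, imaging gives the robot as it stands.
- The arm moves only by the shell command python3 -m handwheel 'ROWS' [FORCE]. ROWS is JSON, a list that holds one entry, the list of rows, each a list of 5 numbers: the shift along the tool's x, y, z scaled (see below), then the turn about the tool's z scaled (see below), then the opening, from 0 (shut) to 1 (fully open). In form: [[[x, y, z, twist, grip], ...]]. A call has 1 to 12 rows; each row shifts and turns the commanded pose from where the row before left it, along the tool's axes as they then stand; what a row does not reach is not made up. The controller multiplies each number of a shift by 60 cm and each number of a turn by pi rad. A row lasts 1/10 s, in which the tool goes at most 50 mm and 8.59 degrees, less where a joint would pass 70% of its speed; a pose out of reach is approached as far as the arm can. A call with a number of a shift or a turn outside -1 to 1 is refused whole. A call with a gripper value outside its range is refused whole. The fingers move at their own pace and stop on an object; FORCE is the grip in N (left out, the last holds). Time passes only in rows, so rows that do not move let the fingers close. It gives the time, the measured TCP pose, the force, the opening and the grip force at its end, in the units of the state.
- bot.get_state(): the state, without advancing time (a new reading comes with each control period).
- imaging.capture(name): name is "scene" or "top"; returns the picture (400x640x3 uint8, red, green, blue); there is no depth.
- imaging.calibration(name): a dict with "fx", "fy", "cx", "cy" (pixels), "extrinsics" (4x4, takes a point from camera to world coordinates). Camera axes: x right, y up, looking along -z (the intrinsics and any distortion apply to the point x, -y, -z); pixel columns grow to the right and rows downward; lengths in m; the calibration is good to about 2 mm. A picture is of the moment at which its call begins. calibration takes no time and is no camera call.
- bot.close_job(): hands the job in; it is judged then, once.
The state is a dict: "t": time; "qpos": joint angles; "dq": joint speeds; "effort": joint torques, N m; "tcp_pos": TCP position; "orientation": TCP orientation; "force": force on the tool from outside, world axes, zero at the start; "ft_torque": the same for the moment, N m; "width": opening from 0.0 (shut) to 1.0 (fully open); "grip_force": force on a finger pad.
Only numpy, scipy, OpenCV 4.12 (cv2) and the standard library are available. Lean on these libraries where they do the work, as an engineer would, in place of code of your own. Each camera call takes 0.05 s, during which the arm holds its last target. There are 200 camera calls.

## Working session

There is one attempt and no reset: what is moved stays moved. The work goes in short steps, Python scripts to look and compute and a shell command to move; the robot and the scene stay as the last step left them, time stands still between calls to the robot, and variables do not carry over. Pictures are saved under pics/ and viewed, at most 10 in all, crops included, and the job is handed in when it is done.

```bash
ls; mkdir -p pics; cat > h.py <<'E'
import numpy as np, cv2
from station import bot, imaging
def ray(c,u,v):
    K=np.array([[c['fx'],0,c['cx']],[0,c['fy'],c['cy']],[0,0,1]]);d=c.get('distortion',None)
    p=np.linalg.inv(K)@[u,v,1]; E=np.array(c['extrinsics'])
    return E[:3,3],E[:3,:3]@[p[0],-p[1],-1]
def plane(c,u,v,z):
    o,d=ray(c,u,v); return o+d*(z-o[2])/d[2]
def pix(c,P):
    E=np.linalg.inv(np.array(c['extrinsics'])); q=E[:3,:3]@P+E[:3,3]
    return c['cx']+c['fx']*q[0]/-q[2], c['cy']+c['fy']*-q[1]/-q[2]
E
python3 - <<'E'
from h import *
for n in('scene','top'):
    im=imaging.capture(n); cv2.imwrite(f'pics/{n}0.png',im[...,::-1]); print(n,imaging.calibration(n))
print(bot.get_state())
E
```

```text
pics
scene {'fx': 395.6259942420348, 'fy': 395.6259942420348, 'cx': 322.0330412328538, 'cy': 199.483418104585, 'extrinsics': array([[ 0.55982737, -0.68027038,  0.47310202,  1.03584448],
       [ 0.82857679,  0.4646434 , -0.31235719, -0.36209236],
       [-0.00733639,  0.56686746,  0.82377634,  0.98682871],
       [ 0.        ,  0.        ,  0.        ,  1.        ]])}
top {'fx': 487.2265042798659, 'fy': 487.2265042798659, 'cx': 319.94189417005856, 'cy': 190.42589605669863, 'extrinsics': array([[-0.011975  ,  0.98685305, -0.16117586,  0.37245711],
       [-0.99935988, -0.01724586, -0.03134334, -0.03477519],
       [-0.03371089,  0.16069735,  0.98642787,  1.09422692],
       [ 0.        ,  0.        ,  0.        ,  1.        ]])}
{'t': 0.1, 'qpos': array([-1.38640063e+00,  1.31040703e-01,  1.48919244e+00,  2.04941787e-05,
        1.52298378e+00, -8.53825698e-02]), 'dq': array([ 0.00125352, -0.00369265, -0.00250874, -0.00028612, -0.0012777 ,
        0.00016308]), 'effort': array([ 1.19492477e-03, -5.61343610e+01, -4.93093586e+01,  7.69372797e-02,
        2.91211187e-02, -5.19799005e-05]), 'tcp_pos': array([ 0.15985525, -0.57778066,  0.21770707]), 'orientation': array([ 9.90915987e-01,  1.34479913e-01, -2.99671908e-05, -8.11647244e-04]), 'force': array([ 0.631088  , -0.95945706, -0.35130947]), 'ft_torque': array([-0.02393267, -0.01418369, -0.01848413]), 'grip_force': 0.0, 'width': 0.9984487357978105}
```

View pics/scene0.png

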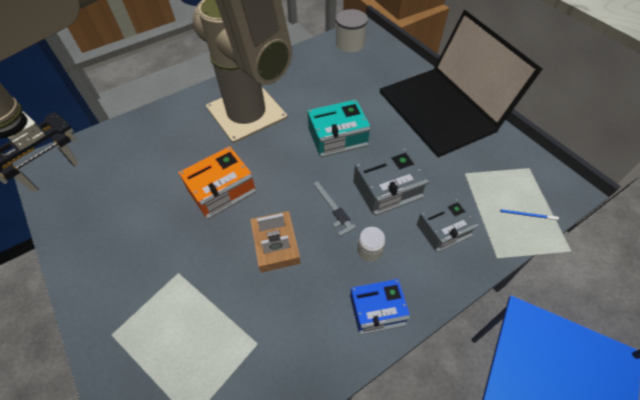

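View pics/top0.png

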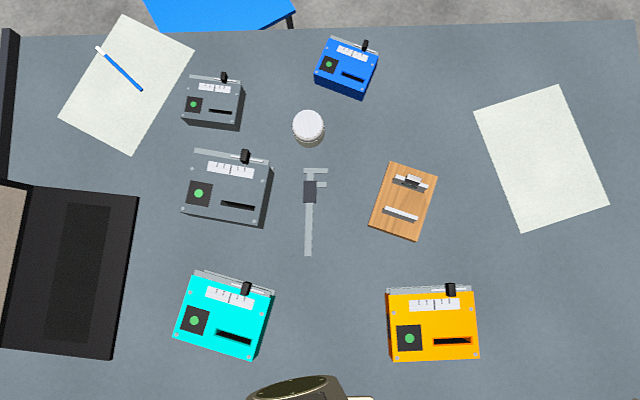

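Top view: the large grey box is around (227,188), with its slot near (238,205) and knob near (245,156). The rack is around (403,201), and the tabbed plate is in its far slot near (410,182). I'll enlarge both.

```bash
python3 - <<'E'
import cv2,numpy as np
t=cv2.imread('pics/top0.png')
a=cv2.resize(t[140:240,170:285],None,fx=5.2,fy=5.2,interpolation=cv2.INTER_CUBIC)[:, :400*2]
a=cv2.resize(t[140:240,175:280],(420,400),interpolation=cv2.INTER_CUBIC)
b=cv2.resize(t[155:250,358:448],(379,400),interpolation=cv2.INTER_CUBIC)
cv2.imwrite('pics/c1.png',np.hstack([a,b]))
E
```

```text
(no output)
```

View pics/c1.png

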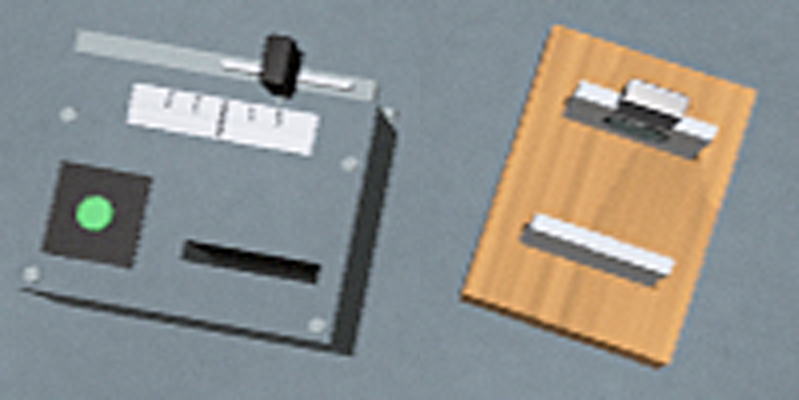

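```bash
cat > m.py <<'E'
from h import *
im=cv2.imread('pics/top0.png'); c=imaging.calibration('top'); hsv=cv2.cvtColor(im,cv2.COLOR_BGR2HSV)
g=cv2.cvtColor(im,cv2.COLOR_BGR2GRAY)
def rep(n,m,box,z,minA=15):
    x0,y0,x1,y1=box; k=np.zeros_like(g); k[y0:y1,x0:x1]=(m[y0:y1,x0:x1]*255)
    for ct in cv2.findContours(k,cv2.RETR_EXTERNAL,cv2.CHAIN_APPROX_NONE)[0]:
        M=np.zeros_like(k); cv2.drawContours(M,[ct],-1,255,-1); A=(M>0).sum()
        if A<minA: continue
        v,u=np.nonzero(M)
        P=np.array([plane(c,a,b,z)[:2] for a,b in zip(u,v)])*1000
        r=cv2.minAreaRect(P.astype(np.float32)); e=np.linalg.eigh(np.cov(P.T))[1][:,1]
        print(n,A,'px',(u.mean().round(1),v.mean().round(1)),'mean',P.mean(0).round(1),'rect',np.round(r[0],1),np.round(r[1],1),'long axis deg',np.degrees(np.arctan2(e[1],e[0])).round(1))
rep('slot',g<45,(218,196,260,216),.085)
rep('knobtop',g<45,(236,146,256,168),.124)
rep('green',(hsv[...,1]>90)&(hsv[...,0]>45)&(hsv[...,0]<85),(190,185,210,202),.085)
rep('scale',g>200,(203,158,258,182),.085)
rep('rack',(hsv[...,0]<25)&(hsv[...,1]>70),(360,155,445,250),.04)
rep('bright z.09',g>185,(365,165,440,225),.09)
rep('bright z.124',g>185,(365,165,440,190),.124)
for n,p in dict(screwTL=(191.9,168.3),screwTR=(262.2,180.7),screwBL=(182.8,208.4),screwBR=(254.3,221.2)).items(): print(n,(plane(c,*p,.085)*1000).round(1))
for n,p,z in [('tabtop corners',[(506,0)],0)]: pass
C=lambda x,y:(358+(x-400*0-420)/4.21, 155+y/4.21)
for n,xy,z in [('tab tl',(632,80),.124),('tab tr',(689,97),.124),('tab bl',(625,100),.124),('tab br',(682,113),.124),('plate l',(588,93),.09),('plate r',(705,135),.09),('blank l',(533,222),.09),('blank r',(670,266),.09),('rack tl',(557,25),.04),('rack tr',(755,90),.04),('rack bl',(463,297),.04),('rack br',(667,365),.04)]:
    print(n,(plane(c,*C(*xy),z)*1000).round(1))
E
python3 m.py
```

```text
slot 129 px (np.float64(239.6), np.float64(205.3)) mean [508.7 166.6] rect [509.3 170.7] [69.7  9.3] long axis deg 77.7
knobtop 49 px (np.float64(246.2), np.float64(158.5)) mean [599.9 146.5] rect [601.2 145.3] [14.3 26.1] long axis deg 155.6
green 64 px (np.float64(198.3), np.float64(193.0)) mean [536.4 254.8] rect [535.8 255. ] [17.  17.8] long axis deg 73.3
scale 220 px (np.float64(241.8), np.float64(171.5)) mean [581.1 162.9] rect [581.3 162.9] [48.5 21.6] long axis deg 78.8
scale 212 px (np.float64(218.2), np.float64(167.4)) mean [591.  213.7] rect [591.3 213.6] [47.7 21.8] long axis deg 78.7
scale 16 px (np.float64(253.5), np.float64(159.1)) mean [607.4 138.2] rect [607.3 138.3] [15.7  3.8] long axis deg 77.9
rack 3582 px (np.float64(402.4), np.float64(201.4)) mean [ 517.8 -180.3] rect [ 518.7 -180.4] [110.8 153.7] long axis deg 159.5
bright z.09 138 px (np.float64(401.3), np.float64(212.4)) mean [ 487.7 -170.3] rect [ 487.7 -169.9] [71.   7.9] long axis deg 70.0
bright z.09 37 px (np.float64(430.6), np.float64(193.0)) mean [ 527.2 -232.3] rect [ 527.4 -232.3] [ 4.2 44.1] long 
[... 316 characters left out ...]
.float64(180.1)) mean [ 548.5 -199.9] rect [ 548.1 -201.6] [47.4 14.5] long axis deg 57.8
bright z.124 37 px (np.float64(399.8), np.float64(176.8)) mean [ 555.9 -165.5] rect [ 556.  -165.5] [18.5  7.7] long axis deg 67.5
screwTL [590.  270.2  85. ]
screwTR [560.3 119.2  85. ]
screwBL [504.  286.9  85. ]
screwBR [474.7 135.2  85. ]
tab tl [ 561.4 -182.8  124. ]
tab tr [ 552.7 -209.5  124. ]
tab bl [ 551.8 -179.1  124. ]
tab br [ 544.9 -205.9  124. ]
plate l [ 561.9 -166.    90. ]
plate r [ 539.8 -222.6   90. ]
blank l [ 497.9 -136.7   90. ]
blank r [ 475.2 -202.6   90. ]
rack tl [ 607.8 -157.8   40. ]
rack tr [ 571.3 -258.9   40. ]
rack bl [ 466.  -104.7   40. ]
rack br [ 429.8 -207.2   40. ]
```

```bash
python3 -m handwheel '[[[0.0667,-0.037,0,0,0.45],[0.0667,-0.037,0,0,0.45],[0.0667,-0.037,0,0,0.45],[0.0667,-0.037,0,0,0.45],[0.0667,-0.037,0,0,0.45],[0.0667,-0.037,0,0,0.45],[0.0667,-0.037,0,0,0.45],[0.0667,-0.037,0,0,0.45],[0.0667,-0.037,0,0,0.45],[0.0667,-0.037,0,0,0.45],[0.0667,-0.037,0,0,0.45],[0.0667,-0.037,0,0,0.45]]]' 15
python3 -m handwheel '[[[0,0,0,-0.0433,0.45],[0,0,0,-0.0433,0.45],[0,0,0,-0.0433,0.45],[0,0,0,-0.0433,0.45],[0,0,0,-0.0433,0.45],[0,0,0,-0.0433,0.45],[0,0,0,-0.0433,0.45],[0,0,0,0,0.45]]]'
cat > st.py <<'E'
# usage: st.py X Y(mm) YAWdeg of tool y (mod 180) -> shift/turn needed in tool axes, scaled
import sys; from h import *
from scipy.spatial.transform import Rotation as R
s=bot.get_state(); r=R.from_quat(s['orientation']); p=s['tcp_pos']; y=r.as_matrix()[:,1]
print('t',round(s['t'],2),'tcp mm',(p*1000).round(1),'tool y yaw',np.degrees(np.arctan2(y[1],y[0])).round(2),'tilt z',r.as_matrix()[2,2].round(5),'F',s['force'].round(1),'w',round(s['width']*93,1),'gf',round(s['grip_force'],1),'q6',s['qpos'][5].round(2))
if len(sys.argv)>3:
    X,Y,W=map(float,sys.argv[1:4]); d=r.inv().apply([X/1000-p[0],Y/1000-p[1],0])
    a=(W-np.degrees(np.arctan2(y[1],y[0]))+90)%180-90
    print('shift tool x,y mm',(d[:2]*1000).round(1),'scaled',(d[:2]/.6).round(4),'twist scaled',round(-a/180,4))
E
python3 st.py 552.5 -193.5 -20
```

```text
t: 1.3
tcp_pos: [0.5527, -0.1918, 0.2182]
orientation: [0.991, 0.135, -0.0, -0.0]
force: [1.2, -0.5, -0.6]
width: 0.45
grip_force: 0.0
t: 2.1
tcp_pos: [0.5515, -0.1934, 0.2181]
orientation: [0.818, 0.575, -0.0, -0.0]
force: [-0.3, -0.5, -0.4]
width: 0.453
grip_force: 0.0
t 2.1 tcp mm [ 551.5 -193.4  218.1] tool y yaw -19.86 tilt z -1.0 F [-0.3 -0.5 -0.4] w 42.1 gf 0.0 q6 -0.08
shift tool x,y mm [0.3 0.9] scaled [0.0004 0.0016] twist scaled 0.0008
```

```bash
cat > m2.py <<'E'
from h import *
o=[]
im=cv2.imread('pics/scene0.png')
a=cv2.resize(im[140:220,345:440],(475,400),interpolation=cv2.INTER_CUBIC)
b=cv2.resize(im[205:275,245:305],(323,377),interpolation=cv2.INTER_CUBIC)
b=cv2.copyMakeBorder(b,0,23,0,0,cv2.BORDER_CONSTANT)
cv2.imwrite('pics/c2.png',np.hstack([a,b]))
im=cv2.imread('pics/top0.png',0); print(im[198:214,220:258])
E
python3 m2.py
```

```text
[[142 142 142 140 138 140 143 140 140 141 140 139 140 142 138 136 141 135
  138 139 139 137 139 141 138 143 141 142 139 142 139 140 140 139 138 139
  138 136]
 [146 143 143 151 143 146 144 141 143 141 143 145 139 140 139 137 141 139
  140 138 138 141 140 138 141 139 142 142 140 139 138 141 141 141 142 138
  138 138]
 [134  87  34  68 109 126 144 152 153 150 147 147 143 144 144 143 143 140
  142 139 141 140 137 138 140 137 141 141 142 143 140 141 138 142 142 139
  140 134]
 [122  71  46  24   6   1   3  31  48  76 110 140 155 152 147 151 145 144
  144 144 143 143 142 142 140 139 140 140 142 139 141 138 141 141 141 139
  137 136]
 [111  59  55  55  50  21  10   4   6   0   1   8  11  30  50  97 124 142
  154 150 149 146 142 146 145 143 143 144 142 141 139 139 140 136 137 137
  135 139]
 [103  43  50  56  58  60  48  22   9  18  12   7   4  12   7   6   3   1
   31  50  76 107 129 144 154 151 152 151 146 145 145 143 138 136 137 136
  138 137]
 [ 88  51  53  46  55  52  53  45  34  26  20  22  16  21  14   8  16   9
    5   6   9   1   0  13  30  49  95 121 144 152 148 145 146 144 138 13
[... 744 characters left out ...]
 123 111  75  65  56  38  41  39  35  34  25  90 136
  140 139]
 [136 138 138 137 139 135 140 140 137 138 139 137 141 135 136 138 136 138
  141 142 140 142 145 141 144 147 148 153 135 123  95  70  57  34 110 148
  141 138]
 [134 137 138 140 138 139 137 137 136 138 138 138 141 140 138 137 137 139
  140 137 136 138 140 137 142 136 140 136 146 146 147 150 152 130 131 143
  138 138]
 [137 137 137 139 138 137 137 136 140 137 136 138 139 138 136 137 136 141
  140 137 138 138 140 139 135 140 138 136 136 138 137 140 144 142 142 137
  140 140]
 [134 136 136 139 139 139 135 138 138 137 136 140 135 138 136 134 137 135
  138 138 136 136 140 137 138 142 141 136 137 137 139 140 136 137 139 138
  141 138]]
```

View pics/c2.png

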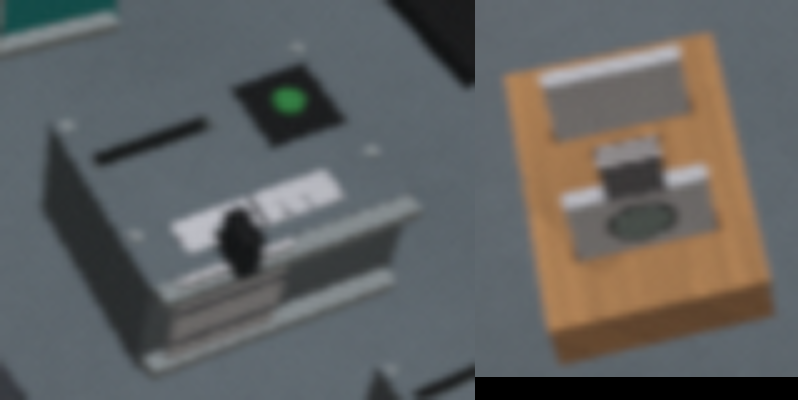

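The scene crop confirms it: the slot runs from about (365,171) to (386,165) and the tab top is near (272,233). Next I'll measure the slot in both views with darkness weighting.

```bash
cat > m3.py <<'E'
from h import *
def dark(n,f,box,th,z):
    c=imaging.calibration(n); g=cv2.imread(f,0); x0,y0,x1,y1=box
    m=np.zeros_like(g); m[y0:y1,x0:x1]=(g[y0:y1,x0:x1]<th)*255
    ct=max(cv2.findContours(m,cv2.RETR_EXTERNAL,cv2.CHAIN_APPROX_NONE)[0],key=cv2.contourArea)
    M=np.zeros_like(m); cv2.drawContours(M,[ct],-1,255,-1); v,u=np.nonzero(M)
    P=np.array([plane(c,a,b,z)[:2] for a,b in zip(u,v)])*1000
    e=np.linalg.eigh(np.cov(P.T))[1][:,1]; r=cv2.minAreaRect(P.astype(np.float32))
    print(n,len(u),'mean',P.mean(0).round(1),'rect',np.round(r[0],1),np.round(r[1],1),'axis',np.degrees(np.arctan2(e[1],e[0]))%180)
for z in (.085,):
    dark('top','pics/top0.png',(212,194,262,218),95,z)
    dark('scene','pics/scene0.png',(360,160,391,178),65,z)
cs=imaging.calibration('scene'); S=lambda x,y:(245+(x-475)/5.385,205+y/5.385)
for n,xy,z in [('tab top c',(627,151),.124),('blank top c',(610,66),.09),('plate l',(563,200),.09),('plate r',(708,175),.09)]:
    print(n,(plane(cs,*S(*xy),z)*1000).round(1))
print('half mark scene',(plane(cs,345+255/5,140+210/5,.085)*1000).round(1), 'screws',[(plane(cs,345+a/5,140+b/5,.085)*1000).round(1)[:2] for a,b in [(65,126),(297,48),(135,236),(372,150)]])
E
python3 m3.py
```

```text
top 178 mean [509.2 171.6] rect [509.2 171.5] [73.  10.8] axis 78.78475956161499
scene 66 mean [512.1 169.4] rect [511.9 169.3] [70.1 10.1] axis 79.53686416882603
tab top c [ 555.9 -193.   124. ]
blank top c [ 490.2 -169.    90. ]
plate l [ 543.  -224.9   90. ]
plate r [ 570.4 -160.8   90. ]
half mark scene [586.7 187.7  85. ] screws [array([476.2, 135.7]), array([506.7, 288.1]), array([562.6, 120. ]), array([591.4, 272.1])]
```

```bash
python3 -m handwheel '[[[0.0008,0.004,0,0,0.45],[0,0,0.04,0,0.45],[0,0,0.05,0,0.45],[0,0,0.05,0,0.45],[0,0,0.05,0,0.45],[0,0,0.021,0,0.45],[0,0,0,0,0.45],[0,0,0,0,0.45]]]'; python3 st.py 554.5 -193.5 -20
python3 - <<'E'
from h import *
a=imaging.capture('scene')[...,::-1][195:285,235:315]; b=imaging.capture('top')[...,::-1][150:240,360:440]
cv2.imwrite('pics/c3.png',np.hstack([cv2.resize(i,(390,440),interpolation=cv2.INTER_CUBIC) for i in(a,b)]))
E
```

```text
t: 2.9
tcp_pos: [0.5549, -0.1942, 0.0932]
orientation: [0.819, 0.573, 0.0, 0.0]
force: [-0.1, -0.7, 1.2]
width: 0.449
grip_force: 0.0
t 2.9 tcp mm [ 554.9 -194.2   93.2] tool y yaw -20.05 tilt z -1.0 F [-0.1 -0.7  1.2] w 41.7 gf 0.0 q6 -0.07
shift tool x,y mm [ 0.5 -0.6] scaled [ 0.0009 -0.001 ] twist scaled -0.0003
```

View pics/c3.png

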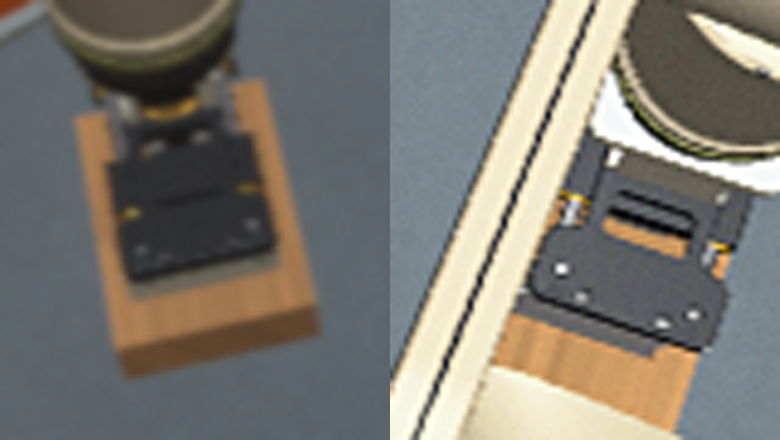

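The gripper hides the tab in both views, but its body sits squarely over the rack. I'll close and check the width and forces.

```bash
python3 -m handwheel '[[[0,0,0,0,0.3],[0,0,0,0,0.2],[0,0,0,0,0.1],[0,0,0,0,0],[0,0,0,0,0],[0,0,0,0,0],[0,0,0,0,0],[0,0,0,0,0]]]' 25; python3 st.py 554.5 -193.5 -20
```

```text
t: 3.8
tcp_pos: [0.5543, -0.1939, 0.0922]
orientation: [0.819, 0.574, 0.0, 0.0]
force: [-1.1, 0.6, 2.7]
width: 0.126
grip_force: 25.0
t 3.8 tcp mm [ 554.3 -193.9   92.2] tool y yaw -19.98 tilt z -1.0 F [-1.1  0.6  2.7] w 11.7 gf 25.0 q6 -0.08
shift tool x,y mm [0.5 0. ] scaled [0.0008 0.0001] twist scaled 0.0001
```

```bash
python3 -m handwheel '[[[0,0,-0.02,0,0],[0,0,-0.03,0,0],[0,0,-0.04,0,0],[0,0,-0.05,0,0],[0,0,-0.04,0,0],[0,0,-0.02,0,0],[0,0,0,0,0]]]'; python3 st.py 510.5 170.5 -11
```

```text
t: 4.5
tcp_pos: [0.5553, -0.1944, 0.2145]
orientation: [0.819, 0.574, 0.001, 0.002]
force: [0.7, 0.6, -0.6]
width: 0.123
grip_force: 25.0
t 4.5 tcp mm [ 555.3 -194.4  214.5] tool y yaw -19.98 tilt z -0.99999 F [ 0.7  0.6 -0.6] w 11.5 gf 25.0 q6 -0.08
shift tool x,y mm [ 327.6 -166.8] scaled [ 0.546 -0.278] twist scaled -0.0499
```

```bash
python3 -m handwheel '[[[0.03,-0.0153,0,0,0],[0.05,-0.0255,0,0,0],[0.06,-0.0305,0,0,0],[0.06,-0.0305,0,0,0],[0.06,-0.0305,0,0,0],[0.06,-0.0305,0,0,0],[0.06,-0.0305,0,0,0],[0.06,-0.0305,0,0,0],[0.05,-0.0255,0,0,0],[0.035,-0.018,0,0,0],[0.021,-0.0107,0,0,0],[0,0,0,0,0]]]'
python3 -m handwheel '[[[0,0,0,-0.025,0],[0,0,0,-0.025,0],[0,0,0,0,0],[0,0,0,0,0]]]'; python3 st.py 510.5 170.5 -11
```

```text
t: 5.7
tcp_pos: [0.508, 0.1726, 0.2106]
orientation: [0.818, 0.575, -0.001, -0.001]
force: [0.6, -0.9, -2.2]
width: 0.126
grip_force: 25.0
t: 6.1
tcp_pos: [0.5094, 0.17, 0.2116]
orientation: [0.773, 0.635, -0.0, -0.0]
force: [0.8, 0.3, -1.5]
width: 0.13
grip_force: 25.0
t 6.1 tcp mm [509.4 170.  211.6] tool y yaw -11.18 tilt z -1.0 F [ 0.8  0.3 -1.5] w 12.1 gf 25.0 q6 0.42
shift tool x,y mm [0.7 1. ] scaled [0.0011 0.0017] twist scaled -0.001
```

```bash
python3 -m handwheel '[[[0.0005,0.0012,0.02,0,0],[0,0,0.02,0,0],[0,0,0.02,0,0],[0,0,0,0,0],[0,0,0,0,0]]]'; python3 st.py 510.5 170.5 -11
python3 - <<'E'
from h import *
A=imaging.capture('scene')[...,::-1];B=imaging.capture('top')[...,::-1]
cv2.imwrite('pics/scene4.png',A);cv2.imwrite('pics/top4.png',B)
cv2.imwrite('pics/c4.png',np.hstack([cv2.resize(i,(400,400),interpolation=cv2.INTER_CUBIC) for i in(A[120:210,345:435],B[145:235,185:275])]))
E
```

```text
t: 6.6
tcp_pos: [0.5096, 0.171, 0.1752]
orientation: [0.772, 0.636, -0.001, -0.0]
force: [1.1, 0.1, -1.8]
width: 0.127
grip_force: 25.0
t 6.6 tcp mm [509.6 171.  175.2] tool y yaw -10.99 tilt z -1.0 F [ 1.1  0.1 -1.8] w 11.8 gf 25.0 q6 0.42
shift tool x,y mm [-0.3  0.9] scaled [-0.0006  0.0016] twist scaled 0.0
```

View pics/c4.png

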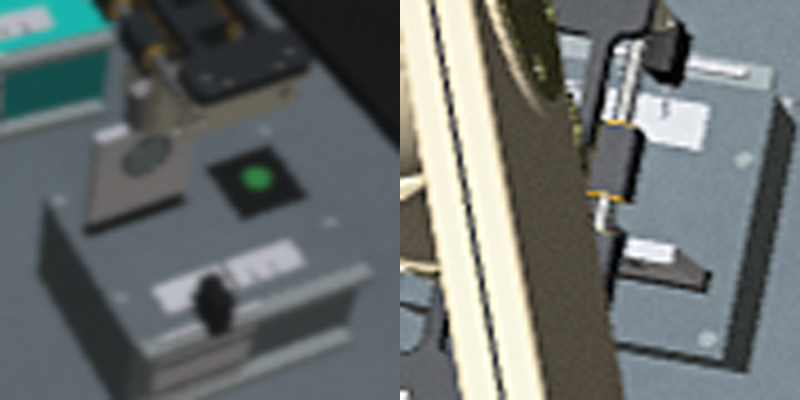

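The scene crop shows the plate just above the slot: its lower edge runs from about (87,228) to (183,198), and the slot shows as a dark strip directly beneath. I'll check that numerically.

```bash
python3 - <<'E'
from h import *
c=imaging.calibration('scene'); ct=imaging.calibration('top')
from math import *
a=radians(-11); R=np.array([[cos(a),-sin(a)],[sin(a),cos(a)]])
S=lambda P:tuple(np.round((np.array(pix(c,P))-[345,120])*4.444,0)+[1.7,1.7])
T=lambda P:tuple(np.round((np.array(pix(ct,P))-[185,145])*4.444,0)+[1.7,1.7])
for n,cx in (('top-bias',[509.2,171.5]),('scene-bias',[512,169.4]),('mean',[510.5,170.5])):
    for l,(x,y),z in (('plate bottom front L',(4,-35),93),('front R',(4,35),93),('plate top front L',(4,-35),173),('plate top -y end',(0,-35),173),('slot front L',(5.5,-37),85),('slot front R',(5.5,37),85)):
        P=np.append(np.array(cx)+R@[x,y],z)/1000; print(n,l,S(P),'top',T(P))
E
```

```text
top-bias plate bottom front L (np.float64(89.7), np.float64(223.7)) top (np.float64(304.7), np.float64(270.7))
top-bias front R (np.float64(184.7), np.float64(190.7)) top (np.float64(159.7), np.float64(245.7))
top-bias plate top front L (np.float64(99.7), np.float64(141.7)) top (np.float64(273.7), np.float64(246.7))
top-bias plate top -y end (np.float64(96.7), np.float64(137.7)) top (np.float64(271.7), np.float64(255.7))
top-bias slot front L (np.float64(86.7), np.float64(234.7)) top (np.float64(312.7), np.float64(270.7))
top-bias slot front R (np.float64(186.7), np.float64(199.7)) top (np.float64(160.7), np.float64(243.7))
scene-bias plate bottom front L (np.float64(89.7), np.float64(228.7)) top (np.float64(309.7), np.float64(264.7))
scene-bias front R (np.float64(184.7), np.float64(194.7)) top (np.float64(164.7), np.float64(239.7))
scene-bias plate top front L (np.float64(99.7), np.float64(146.7)) top (np.float64(278.7), np.float64(240.7))
scene-bias plate top -y end (np.float64(96.7), np.float64(141.7)) top (np.float64(276.7), np.float64(249.7))
scene-bias slot front L (np.float64(86.7), np.float64(238.7)) top (np.float64(316.7), np.float64(264.7))
scene-bias slot front R (np.float64(186.7), np.float64(203.7)) top (np.float64(164.7), np.float64(237.7))
mean plate bottom front L (np.float64(89.7), np.float64(225.7)) top (np.float64(306.7), np.float64(268.7))
mean front R (np.float64(184.7), np.float64(192.7)) top (np.float64(161.7), np.float64(242.7))
mean plate top front L (np.float64(99.7), np.float64(143.7)) top (np.float64(275.7), np.float64(243.7))
mean plate top -y end (np.float64(96.7), np.float64(139.7)) top (np.float64(273.7), np.float64(252.7))
mean slot front L (np.float64(86.7), np.float64(236.7)) top (np.float64(314.7), np.float64(267.7))
mean slot front R (np.float64(186.7), np.float64(201.7)) top (np.float64(162.7), np.float64(240.7))
```

```bash
python3 -m handwheel '[[[0,0.001,0.007,0,0],[0,0,0.007,0,0],[0,0,0.007,0,0],[0,0,0.007,0,0],[0,0,0,0,0],[0,0,0,0,0]]]'; python3 st.py 510.5 170.5 -11
```

```text
t: 7.3
tcp_pos: [0.5106, 0.171, 0.1591]
orientation: [0.772, 0.636, -0.0, -0.0]
force: [0.5, 0.6, -2.6]
width: 0.129
grip_force: 25.0
t 7.3 tcp mm [510.6 171.  159.1] tool y yaw -10.98 tilt z -1.0 F [ 0.5  0.6 -2.6] w 12.0 gf 25.0 q6 0.42
shift tool x,y mm [-0.5 -0. ] scaled [-0.0009 -0.0001] twist scaled 0.0001
```

It's 8 mm in with no contact force, so I'll continue down.

```bash
python3 -m handwheel '[[[0,0,0.012,0,0],[0,0,0.012,0,0],[0,0,0.012,0,0],[0,0,0.012,0,0],[0,0,0.012,0,0],[0,0,0.012,0,0],[0,0,0.012,0,0],[0,0,0,0,0],[0,0,0,0,0]]]'; python3 st.py 510.5 170.5 -11
```

```text
t: 8.2
tcp_pos: [0.5107, 0.171, 0.1087]
orientation: [0.772, 0.636, -0.0, -0.0]
force: [0.8, 0.8, -1.9]
width: 0.128
grip_force: 25.0
t 8.2 tcp mm [510.7 171.  108.7] tool y yaw -10.98 tilt z -1.0 F [ 0.8  0.8 -1.9] w 11.9 gf 25.0 q6 0.42
shift tool x,y mm [-0.5 -0.1] scaled [-0.0008 -0.0001] twist scaled 0.0001
```

```bash
python3 -m handwheel '[[[0,0,0.005,0,0],[0,0,0.005,0,0],[0,0,0.005,0,0],[0,0,0.003,0,0],[0,0,0.002,0,0],[0,0,0,0,0]]]'; python3 st.py
```

```text
t: 8.8
tcp_pos: [0.5109, 0.1711, 0.0972]
orientation: [0.772, 0.636, 0.0, 0.0]
force: [-0.9, -0.7, 0.7]
width: 0.129
grip_force: 25.0
t 8.8 tcp mm [510.9 171.1  97.2] tool y yaw -10.98 tilt z -1.0 F [-0.9 -0.7  0.7] w 12.0 gf 25.0 q6 0.42
```

```bash
python3 -m handwheel '[[[0,0,0.0015,0,0],[0,0,0.0015,0,0],[0,0,0,0,0]]]'; python3 st.py
```

```text
t: 9.1
tcp_pos: [0.5115, 0.1711, 0.0971]
orientation: [0.772, 0.636, 0.001, 0.0]
force: [-5.6, -1.7, 14.3]
width: 0.127
grip_force: 25.0
t 9.1 tcp mm [511.5 171.1  97.1] tool y yaw -10.98 tilt z -1.0 F [-5.6 -1.7 14.3] w 11.8 gf 25.0 q6 0.42
```

It's on the floor: TCP 97.1 matches the expected 97.2, with 14 N up. Releasing.

```bash
python3 -m handwheel '[[[0,0,-0.0025,0,0],[0,0,0,0,0.2],[0,0,0,0,0.3],[0,0,0,0,0.4],[0,0,0,0,0.45],[0,0,0,0,0.45],[0,0,0,0,0.45],[0,0,0,0,0.45]]]'; python3 st.py
python3 -m handwheel '[[[0,0,-0.01,0,0.45],[0,0,-0.03,0,0.45],[0,0,-0.05,0,0.45],[0,0,-0.05,0,0.45],[0,0,-0.02,0,0.45],[0,0,0,0,0.45]]]' ; python3 st.py 605 151 79
```

```text
t: 9.9
tcp_pos: [0.5108, 0.171, 0.0965]
orientation: [0.772, 0.636, -0.0, -0.0]
force: [-1.2, -0.4, -0.3]
width: 0.449
grip_force: 0.0
t 9.9 tcp mm [510.8 171.   96.5] tool y yaw -10.98 tilt z -1.0 F [-1.2 -0.4 -0.3] w 41.8 gf 0.0 q6 0.42
t: 10.5
tcp_pos: [0.5123, 0.1714, 0.1951]
orientation: [0.772, 0.636, 0.002, 0.001]
force: [-0.1, -0.4, 0.8]
width: 0.451
grip_force: 0.0
t 10.5 tcp mm [512.3 171.4 195.1] tool y yaw -10.98 tilt z -0.99999 F [-0.1 -0.4  0.8] w 41.9 gf 0.0 q6 0.42
shift tool x,y mm [-2.4 94.9] scaled [-0.0039  0.1582] twist scaled -0.4999
```

```bash
python3 -m handwheel '[[[0,0.036,0,0,0.45],[0,0.06,0,0,0.45],[0,0.05,0,0,0.45],[0,0.02,0,0,0.45],[0,0,0,0,0.45]]]'
python3 -m handwheel '[[[0,0,0,-0.0455,0.45],[0,0,0,-0.0455,0.45],[0,0,0,-0.0455,0.45],[0,0,0,-0.0455,0.45],[0,0,0,-0.0455,0.45],[0,0,0,-0.0455,0.45],[0,0,0,-0.0455,0.45],[0,0,0,-0.0455,0.45],[0,0,0,-0.0455,0.45],[0,0,0,-0.0455,0.45],[0,0,0,-0.0455,0.45],[0,0,0,0,0.45]]]'; python3 st.py 610 152 79
python3 - <<'E'
from h import *
A=imaging.capture('scene')[...,::-1];B=imaging.capture('top')[...,::-1]
cv2.imwrite('pics/c5.png',np.hstack([cv2.resize(i,(400,400),interpolation=cv2.INTER_CUBIC) for i in(A[120:210,345:435],B[125:225,175:275])]))
E
```

```text
t: 11.0
tcp_pos: [0.6086, 0.1512, 0.1897]
orientation: [0.772, 0.636, -0.002, -0.001]
force: [-0.1, -0.3, -0.7]
width: 0.452
grip_force: 0.0
t: 12.2
tcp_pos: [0.6072, 0.1523, 0.1912]
orientation: [0.094, 0.996, -0.0, -0.001]
force: [0.3, -0.5, 0.1]
width: 0.448
grip_force: 0.0
t 12.2 tcp mm [607.2 152.3 191.2] tool y yaw 79.27 tilt z -1.0 F [ 0.3 -0.5  0.1] w 41.7 gf 0.0 q6 -1.22
shift tool x,y mm [-2.8  0.3] scaled [-0.0047  0.0004] twist scaled 0.0015
```

View pics/c5.png

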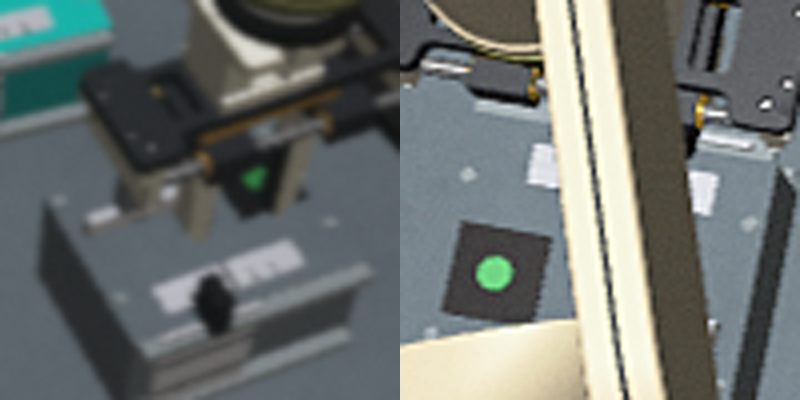

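The scene crop shows the plate seated low in the slot, with the fingers above the knob (crop (213,300)) once projected down. Descending.

```bash
python3 -m handwheel '[[[-0.0045,0.0005,0.03,0,0.45],[0,0,0.03,0,0.45],[0,0,0.03,0,0.45],[0,0,0.03,0,0.45],[0,0,0.02,0,0.45],[0,0,0.013,0,0.45],[0,0,0,0,0.45],[0,0,0,0,0.45]]]'; python3 st.py 610 152 79
python3 -m handwheel '[[[0,0,0,0,0.3],[0,0,0,0,0.2],[0,0,0,0,0.1],[0,0,0,0,0],[0,0,0,0,0],[0,0,0,0,0],[0,0,0,0,0]]]' 40; python3 st.py
python3 - <<'E'
from h import *
A=imaging.capture('scene')[...,::-1]
cv2.imwrite('pics/c6.png',cv2.resize(A[120:210,345:435],(400,400),interpolation=cv2.INTER_CUBIC))
E
```

```text
t: 13.1
tcp_pos: [0.6116, 0.1519, 0.1013]
orientation: [0.095, 0.995, 0.0, 0.0]
force: [-0.6, -0.3, -0.3]
width: 0.45
grip_force: 0.0
t 13.1 tcp mm [611.6 151.9 101.3] tool y yaw 79.07 tilt z -1.0 F [-0.6 -0.3 -0.3] w 41.9 gf 0.0 q6 -1.22
shift tool x,y mm [ 1.6 -0.2] scaled [ 0.0026 -0.0004] twist scaled 0.0004
t: 13.8
tcp_pos: [0.6114, 0.1515, 0.1011]
orientation: [0.095, 0.995, -0.0, 0.0]
force: [-1.8, -3.5, 4.3]
width: 0.146
grip_force: 40.0
t 13.8 tcp mm [611.4 151.5 101.1] tool y yaw 79.1 tilt z -1.0 F [-1.8 -3.5  4.3] w 13.6 gf 40.0 q6 -1.22
```

View pics/c6.png

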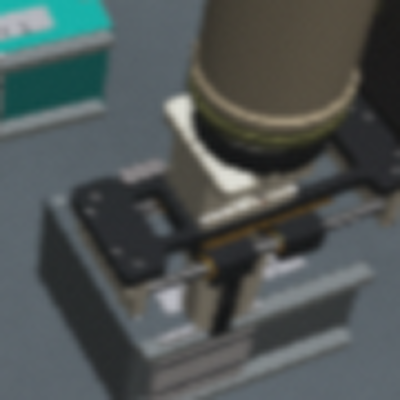

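The knob is gripped (width 13.6 mm against 14). Sliding 30 mm along tool +y.

```bash
python3 -m handwheel '[[[0,0.006,0,0,0],[0,0.008,0,0,0],[0,0.01,0,0,0],[0,0.01,0,0,0],[0,0.01,0,0,0],[0,0.006,0,0,0],[0,0,0,0,0],[0,0,0,0,0],[0,0,0,0,0]]]' 50; python3 st.py
python3 - <<'E'
from h import *
A=imaging.capture('scene')[...,::-1];B=imaging.capture('top')[...,::-1]
cv2.imwrite('pics/c7.png',np.hstack([cv2.resize(i,(400,400),interpolation=cv2.INTER_CUBIC) for i in(A[120:210,345:435],B[130:230,175:275])]))
E
```

```text
t: 14.75
tcp_pos: [0.617, 0.18, 0.1011]
orientation: [0.095, 0.995, -0.001, -0.0]
force: [-2.0, -7.9, 6.4]
width: 0.143
grip_force: 50.0
t 14.75 tcp mm [617.  180.  101.1] tool y yaw 79.07 tilt z -1.0 F [-2.  -7.9  6.4] w 13.3 gf 50.0 q6 -1.17
```

View pics/c7.png

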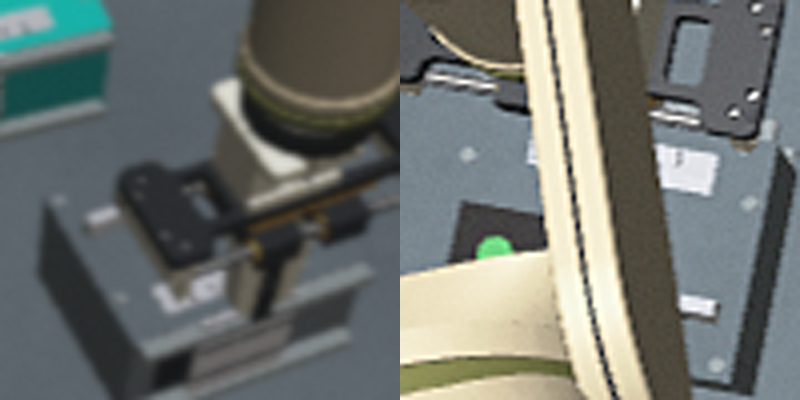

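The shutter moved 29 mm, and the 8 N reading fits the half-open spring force. The plate is still home. Holding for 0.8 s to check for slip, then handing in.

```bash
python3 -m handwheel '[[[0,0.001,0,0,0],[0,0,0,0,0],[0,0,0,0,0],[0,0,0,0,0],[0,0,0,0,0],[0,0,0,0,0],[0,0,0,0,0],[0,0,0,0,0]]]'; python3 st.py; python3 -c "
from station import bot
print(bot.close_job())"
```

```text
t: 15.65
tcp_pos: [0.6171, 0.1804, 0.1011]
orientation: [0.095, 0.995, -0.001, -0.0]
force: [-3.3, -7.9, 6.3]
width: 0.144
grip_force: 50.0
t 15.65 tcp mm [617.1 180.4 101.1] tool y yaw 79.07 tilt z -1.0 F [-3.3 -7.9  6.3] w 13.4 gf 50.0 q6 -1.17
the job is handed in; nothing more can be done
None
```

The job is handed in at 15.65 s (no verdict came back): the tabbed plate is fully home in the grey box's slot and let go, and the gripper is holding the shutter about 29.5 mm open against its spring, by arm travel.

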